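# Stand up the dial drill dispenser and dial out the red drill

## Robot

A 6-joint arm with a two-finger parallel gripper is mounted at the origin on a cart in front of the work surface, level with it; the furniture and walls round the work are solid. World frame = base frame: x ahead of the robot, y to its left, z up, the work surface at z = 0. Lengths are in mm, angles in rad, forces in N, time in s.
With the tool pointing down it reaches from about 300 to 825 mm from the base axis. Payload 5.4 kg.
Tool frame: the origin (TCP) lies midway between the tips of the shut fingers; the grasp point (between the pads) lies 19 mm behind it; y points along the fingers, z is the direction in which the jaws open and shut, and the axes are right-handed (so a half turn about y gives the same grasp; the last joint's range is limited). The gripper opens to 92 mm and grips with 3 to 60 N. Pads are 20 mm wide; open, the fingers measure 128 mm over their backs; the gripper's body (75 mm by 189 mm) begins 69 mm behind the grasp point.
Start: joints at [1.108, 0.158, 1.597, -0, 1.386, -0.21], TCP at [143.827, 556.704, 193.101] pointing down, gripper open.
Joint ranges: [-2.91, 2.91], [-0.94, 2.29], [0.18, 2.7], [-1.29, 4.43], [0.17, 2.64], [-3, 3]. Speed limits (rad/s): [2.57, 2.57, 3.14, 3.14, 3.14, 3.14].

## Interface

Orientations are given as a unit quaternion [x, y, z, w].
In Python, from station import manip gives the robot as it stands.
- The arm moves only by the tool apply_moves, never from a script. Its argument "steps" is a list of rows, each an object with "rot": the turn, a rotation vector about the tool's x, y, z in degrees, a list of three; "slide": the shift along the tool's x, y, z in m, a list of three; "gripper": the gripper's target within -1 to 1 (fully open at 1, half-way at 0, shut at -1). A call has 1 to 12 rows; each row is the pose to reach, as a shift and turn from the pose commanded when the call began, along the tool's axes at that moment; what a row does not reach only later rows make up. A row lasts 1/8 s, in which the tool goes at most 62.5 mm and 10.7 degrees, less where a joint would pass 70% of its speed; a pose out of reach is approached as far as the arm can. A call with a gripper value outside its range is refused whole. The fingers move at their own pace and stop on an object; "force" is the grip in N (left out, the last holds). Time passes only in rows, so rows that repeat a pose let the fingers close. It gives the time, the measured TCP pose, the force and the opening at its end, in the units of the state.
- manip.state(): the state, without advancing time (a new reading comes with each control period).
- manip.camera(name): name is "scene" or "top" or "wrist"; returns the picture (480x640x3 uint8, red, green, blue); there is no depth.
- manip.camera_info(name): a dict with "fx", "fy", "cx", "cy" (pixels), "distortion" ([k1, k2, p1, p2, k3] as OpenCV has them; the pictures are not rectified), "xyz" and "orientation" of the camera in the world. Camera axes: x right, y down, z forward; pixel columns grow to the right and rows downward; lengths in mm; the calibration is good to about 2 mm. A picture is of the moment at which its call begins: read the wrist's pose just before it. camera_info takes no time and is no camera call; for the wrist camera it gives the pose at the moment of the call.
- manip.close_job(): hands the job in, once; it reports no verdict.
The state is a dict: "time_s": time; "q": joint angles; "joint_velocities": joint speeds; "effort": joint torques, N m; "tool_pos": TCP position; "eef_rot": TCP orientation; "force": force on the tool from outside, world axes, zero at the start; "ft_torque": the same for the moment, N m; "grip_width": finger opening in mm.
Only numpy, scipy, OpenCV 4.12 (cv2) and the standard library are available. Lean on these libraries where they do the work, as an engineer would, in place of code of your own. Each camera call takes 0.05 s, during which the arm holds its last target. There are 200 camera calls.

## Task

The drill dispenser has been left lying on the bench, its cap closed. Tip it up until it stands upright on its hexagonal foot, lifting the cap end while the foot pivots on the bench - do not carry it through the air - and only once it stands, turn its grey cap so that the round opening lies squarely over the red compartment. Leave it standing there on its own and do not disturb the other things on the bench.

Things in the scene. Friction and masses are not known exactly. Their poses are not given: they have to be found in the camera images.
- dispenser: Dark grey hexagonal tube, 165 mm over all, 0.5 kg: black hexagonal foot (64 mm across flats, 14 thick) at one end, round light grey cap at the other. Origin: centre of the foot's underside; z runs from foot to cap; x points through the only facet without colour strip. Clockwise from it, seen from the cap end, follow red (60 deg), yellow, blue, green, white. Starts lying, x up, cap end 2 deg low, origin 32 mm high.
- foot_edge (a point): Middle of the foot edge that lies on the bench at the start, 32 mm from the dispenser's origin (local x = -32 mm): the line on which it pivots when tipped up by the cap end. The cap turns only reluctantly between firm finger pads, so let the gripper lean along with the tube. Let go within about 15 degrees of upright, it settles on its foot by itself.
- dial_cap (a joint): Angle of the grey cap on the tube, rad, stops at -0.6 and 5.6; grows clockwise seen from the cap end. 0: opening over the plain facet (closed; starts within 0.45 of it), 1.047: red, 2.094: yellow. Light even friction, no spring or clicks. Cap: 52 mm diameter, 129 to 165 mm from the foot's underside; grip it across at any yaw. The standing tube stays put while the cap is turned.
- cap_opening (a point): Centre of the 14 mm round opening in the cap's end face, 16 mm off the axis, 165 mm from the foot's underside; a black line runs down the cap's side next to it. Through it one sees the colour of the compartment below (dark when closed).
- red_bore (a point): Mouth of the red compartment's 9 mm bore under the cap, 16 mm off the axis on the red facet's side, 161.5 mm from the foot's underside; moves with the tube.
- bottle: White squeeze bottle with blue pointed cap, 56 mm diameter, 169 mm tall, standing; bystander. Origin at the centre of its underside.
- tape: Roll of beige masking tape lying flat, 87 mm diameter, 24 mm high; bystander. Origin at the centre of its underside.
- tub: White tub with green lid, 60 mm diameter, 70 mm tall, standing; bystander. Origin at the centre of its underside.
- screwdriver: Screwdriver with yellow handle, 176 mm long, lying; bystander. Origin under its middle.
- screen_edge (a point): Lower end of the near upright edge of the fixed monitor, which stands edge-on behind the work (edge 300 mm tall upwards from this point, the screen running away from the robot). A sloping control box, up to 80 mm tall, stands below it from x = 0.64 on. Keep the arm clear of both; swing in nearer to the robot.

How it is judged (in metres and radians):
On the way:
1. the dispenser stands upright on its foot, cap still closed (angle between dispenser's own z axis and vertical below 0.07 rad and height (world z) of dispenser below 0.005 m), for 0.2 s.
At the end, for the whole second after the job is handed in: The dispenser stands upright and at rest on its foot (within 2 degrees, foot flat on the bench), and the centre of the cap's opening is within 2.5 mm of the centre of the red bore, so that the bore is wholly uncovered (angle between dispenser's own z axis and vertical below 0.035 rad and height (world z) of dispenser below 0.004 m and horizontal distance between cap_opening and red_bore below 0.0025 m and linear speed of dispenser below 0.02 m/s); the robot touches nothing.
It fails at once if the dispenser was lifted off the bench (its foot more than 15 mm clear) instead of being tipped up on its foot (height (world z) of dispenser above 0.05 m).
It fails at once if the cap was opened before the dispenser stood, so that drills would slide out (angle between dispenser's own z axis and vertical above 0.35 rad and (value of joint dial_cap above 0.6 rad or value of joint dial_cap below -0.58 rad)).
It fails at once if a bystander was moved by more than 20 mm or tipped (distance of any of bottle, tape, tub, screwdriver from where it was at the start of the episode above 0.02 m or angle between any of bottle, tub's own z axis and vertical above 0.5 rad).
It also fails if it takes over 51 s, if anything falls off the work surface, if the arm or the gripper's body presses on something with over 40 N, if the wrist force passes 120 N, or if a joint passes its speed limit or range.

## Working session

There is one attempt and no reset: what is moved stays moved. The work goes in short steps, Python scripts to look and compute and a tool call to move; the robot and the scene stay as the last step left them, time stands still between calls to the robot, and variables do not carry over. Pictures are saved under pics/ and viewed, about 8 in all and at most 12, crops included, and the job is handed in when it is done.

Besides the shell and the picture viewer there is one more tool, called after "Emit:" as name([rows], argument=value, ...), one row to a line, values as JSON. apply_moves: Moves the arm, as the interface text tells. Its arguments: {"type":"object","properties":{"steps":{"type":"array","items":{"type":"object","properties":{"rot":{"type":"array","items":{"type":"number"}},"slide":{"type":"array","items":{"type":"number"}},"gripper":{"type":"number"}}}},"force":{"type":"number"}},"required":["steps"]}

```bash
mkdir -p pics; ls; python3 - <<'E'
from station import manip
import cv2
print(manip.state())
for n in("scene","top","wrist"):
    print(n,manip.camera_info(n))
    cv2.imwrite(f"pics/{n}0.png",manip.camera(n)[:,:,::-1])
E
```

```text
pics
{'time_s': 0.0, 'q': array([ 1.10786539e+00,  1.59029750e-01,  1.59823307e+00,  2.82801847e-06,
        1.38619130e+00, -2.10109470e-01]), 'joint_velocities': array([ 0.00032584, -0.00072342, -0.00029741, -0.00119314, -0.00266643,
        0.00105091]), 'effort': array([ 2.60535253e-04, -3.85563505e+01, -3.22112489e+01,  7.01911468e-02,
        3.77029495e-02, -1.21420421e-04]), 'tool_pos': array([143.5497744 , 556.10626886, 192.12938233]), 'eef_rot': array([ 0.7020852 , -0.08936641,  0.08892992, -0.70084342]), 'force': array([ 0.01061733, -0.48073062,  0.52126396]), 'ft_torque': array([-0.03131875,  0.02459875, -0.01239271]), 'grip_width': 91.64439405128753}
scene {'fx': 529.1568019277508, 'fy': 529.1568019277508, 'cx': 325.534462697578, 'cy': 237.65786723827574, 'distortion': array([-0.04780433,  0.        ,  0.        ,  0.        ,  0.        ]), 'xyz': array([ 117.27493399, -479.11894277,  809.78797129]), 'orientation': array([ 0.87266886, -0.28251908,  0.13094644, -0.376145  ])}
top {'fx': 535.9169502283371, 'fy': 535.9169502283371, 'cx': 317.218769695736, 'cy': 247.66639795165878, 'distortion': array([-0.05013819,  0.        ,  0.        ,  0.        ,  0.        ]), 'xyz': array([ 363.11645382,  135.53168325, 1262.02870067]), 'orientation': array([ 0.71494739, -0.6936162 ,  0.06475496, -0.05961205])}
wrist {'fx': 410.78703832573586, 'fy': 410.78703832573586, 'cx': 321.67578507204286, 'cy': 240.99238285405676, 'distortion': array([-0.04469023,  0.        ,  0.        ,  0.        ,  0.        ]), 'xyz': array([ 71.26077633, 574.00597901, 382.66322946]), 'orientation': array([0.78375788, 0.60676357, 0.08063752, 0.10516247])}
```

View pics/scene0.png

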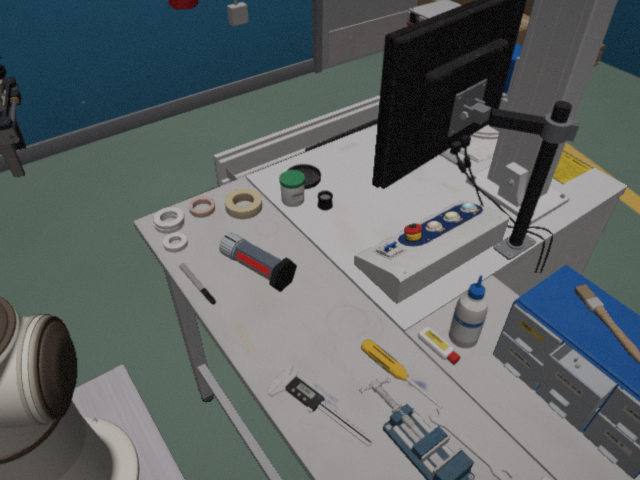

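View pics/top0.png

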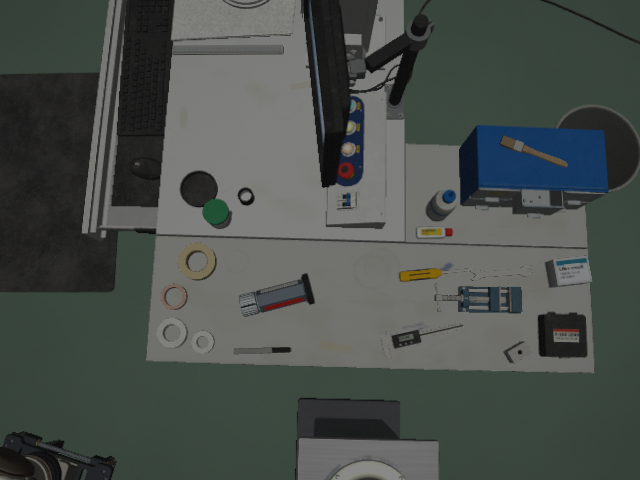

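The scene shows the dispenser lying with its cap near (232,243) and its foot near (284,272). In the top view, the cap end is near (248,303) and the foot near (308,290). The tape at (197,261) is the nearest bystander.

```bash
cat > h.py <<'E'
import numpy as np, cv2
from station import manip
from scipy.spatial.transform import Rotation as R
def ray(i,uv):
    K=np.array([[i['fx'],0,i['cx']],[0,i['fy'],i['cy']],[0,0,1]])
    p=cv2.undistortPoints(np.array(uv,float).reshape(-1,1,2),K,i['distortion']).reshape(-1,2)
    return np.array(i['xyz']),R.from_quat(i['orientation']).apply(np.c_[p,np.ones(len(p))])
def plane(i,uv,z):
    o,d=ray(i,uv); return o+d*((z-o[2])/d[:,2])[:,None]
def proj(i,P):
    K=np.array([[i['fx'],0,i['cx']],[0,i['fy'],i['cy']],[0,0,1]])
    r=R.from_quat(i['orientation']).inv(); 
    return cv2.projectPoints(np.atleast_2d(np.array(P,float)),r.as_rotvec(),-r.apply(i['xyz']),K,i['distortion'])[0].reshape(-1,2)
E
python3 - <<'E'
from h import *
i=manip.camera_info('top')
im=cv2.imread('pics/top0.png')
c=cv2.resize(im[262:332,225:330],None,fx=7,fy=7,interpolation=cv2.INTER_CUBIC)[:,:]
s=cv2.imread('pics/scene0.png')[220:300,205:310]
cv2.imwrite('pics/c1.png',cv2.resize(c,(780,520)))
hsv=cv2.cvtColor(im,cv2.COLOR_BGR2HSV)
m=np.zeros(im.shape[:2],np.uint8)
roi=(slice(265,330),slice(230,325))
m[roi]=((hsv[...,2]<120)|(hsv[...,1]>70))[roi]*255
cs=cv2.findContours(m,cv2.RETR_EXTERNAL,cv2.CHAIN_APPROX_NONE)[0]
k=max(cs,key=cv2.contourArea)
r=cv2.minAreaRect(k);b=cv2.boxPoints(r);print(r,b,plane(i,b,32).round(1))
w=manip.camera_info('wrist')
for n in('top','scene','wrist'):print(n,proj(manip.camera_info(n),[[300,300,32],[300,400,32]]))
for nm,uv in dict(tape=(197,261),pen=(262,350),ring=(203,342),tub=(216,212),yellow=(420,275),mon=(330,185)).items(): print(nm,plane(i,[uv],10).round())
E
```

```text
((277.0, 296.9999694824219), (93.99998474121094, 63.99999237060547), -0.0) [[230.      328.99997]
 [230.      264.99997]
 [324.      264.99997]
 [324.      328.99997]] [[388.3 322.3  32. ]
 [535.  330.6  32. ]
 [541.8 112.9  32. ]
 [394.9 108.9  32. ]]
top [[237.7758861  368.95752641]
 [193.41518336 367.45193718]]
scene [[164.33514814 268.20244632]
 [145.14024574 240.49032942]]
wrist [[120.28945373 423.05689733]
 [211.33193376 403.84004217]]
tape [[545. 413.  10.]]
pen [[343. 250.  10.]]
ring [[357. 386.  10.]]
tub [[665. 375.  10.]]
yellow [[ 528. -115.   10.]]
mon [[741. 103.  10.]]
```

View pics/c1.png

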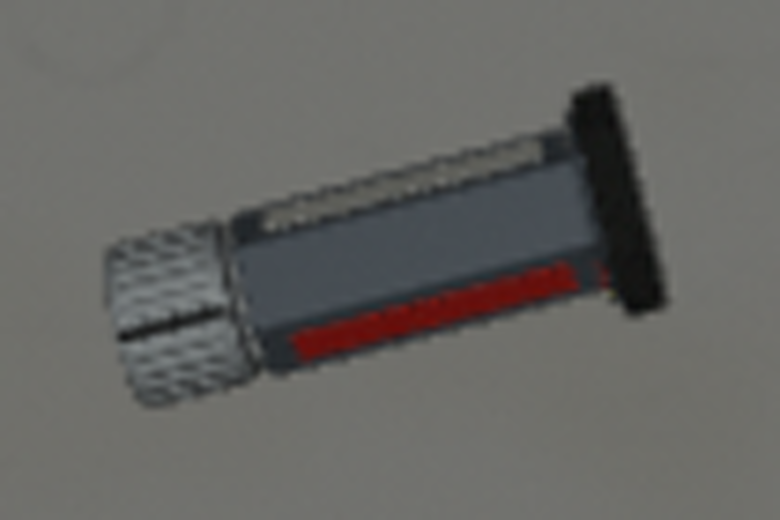

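View pics/wrist0.png

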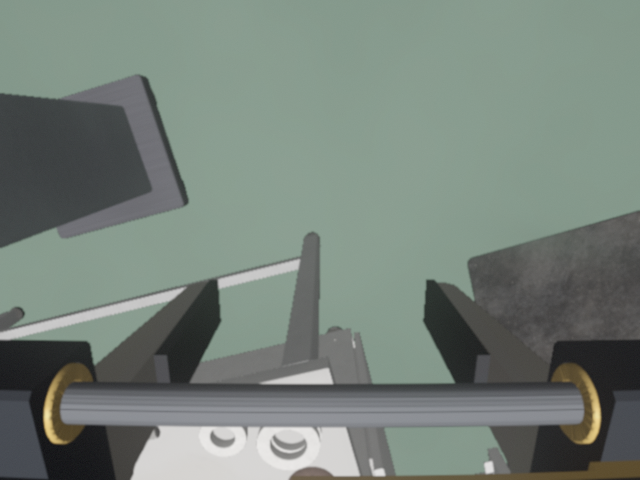

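The crop shows the cap on the left, with its black line running from (120,335) to (222,310), so it is slightly off closed. The foot is on the right, with underside corners near (612,87) and (665,300). The wrist view shows only floor and the open fingers.

```bash
python3 - <<'E'
from h import *
i=manip.camera_info('top')
f=780/105
P=lambda pts,z:plane(i,np.array(pts,float)/f+[225,262]-.5+.5/f,z)
foot=P([[612,87],[665,302]],32); print('foot corners',foot.round(1),np.linalg.norm(foot[1]-foot[0]))
F=foot.mean(0)
mid=P([[565,130],[600,290]],31).mean(0); m2=P([[232,212],[270,372]],28).mean(0)
cap=P([[107,250],[148,405]],26); cap2=P([[220,220],[260,385]],27.5)
for n,c in(('cap',cap),('cap2',cap2)):print(n,c.round(1),np.linalg.norm(c[1]-c[0]),c.mean(0).round(1))
print('F',F,'body',mid.round(1),m2.round(1))
d=(cap2.mean(0)+cap.mean(0))/2-F; print('dir from cap',np.degrees(np.arctan2(d[1],d[0])),'body',np.degrees(np.arctan2(*(m2-mid)[[1,0]])),'len',np.linalg.norm(cap.mean(0)-F))
a=d/np.linalg.norm(d); 
L=P([[171,323]],28+25)[0]; side=np.array([a[1],-a[0],0]); print('line offset',(L-F)@side, 'along',(L-F)@a)
st=manip.state();Rt=R.from_quat(st['eef_rot']).as_matrix();print(Rt.round(3))
E
```

```text
foot corners [[521.3 151.7  32. ]
 [455.  133.2  32. ]] 68.800286530391
cap [[466.2 306.9  26. ]
 [418.8 291.7  26. ]] 49.77862464781989 [442.5 299.3  26. ]
cap2 [[476.5 272.1  27.5]
 [426.  257.3  27.5]] 52.66848826192775 [451.2 264.7  27.5]
F [488.14208476 142.49186196  32.        ] body [482.8 159.7  31. ] [454.5 261.4  28. ]
dir from cap 106.48154455784886 body 105.54638451025164 len 163.3952587320234
line offset -4.03913869452029 along 146.42309762579487
[[ 0.968 -0.001  0.25 ]
 [-0.25  -0.001  0.968]
 [-0.    -1.    -0.001]]
```

```bash
cat >> h.py <<'E'
az=np.radians(106.2); AH=np.array([np.cos(az),np.sin(az),0]); S=np.array([AH[1],-AH[0],0]); Z=np.array([0,0,1.])
def tool(alpha): # body leaning alpha deg towards cap side
    c,s=np.cos(np.radians(alpha)),np.sin(np.radians(alpha)); y=-Z*c-AH*s
    return np.array([np.cross(y,S),y,S]).T
def delta(Rt,p,cur=None):
    st=manip.state(); Rc=R.from_quat(st['eef_rot']).as_matrix(); pc=st['tool_pos']
    if cur: Rc,pc=cur
    return R.from_matrix(Rc.T@Rt).as_rotvec(degrees=True).round(2),(Rc.T@(np.array(p)-pc)/1000).round(4)
E
python3 - <<'E'
from h import *
T=tool(45); G=np.array([488.1,142.5,31.5])+147*(AH*.9994-Z*.035)
print(G, 'pre',delta(T,G-110*T[:,1]))
E
```

```text
[447.11291443 283.57847389  26.355     ] pre (array([-23.17,  56.16, -40.8 ]), array([ 0.3224,  0.0883, -0.1211]))
```

Emit:
apply_moves([
  {"rot": [-23.17,56.16,-40.8],"slide": [0.322,0.04,-0.121],"gripper": 1},
  {"rot": [-23.17,56.16,-40.8],"slide": [0.322,0.04,-0.121],"gripper": 1},
  {"rot": [-23.17,56.16,-40.8],"slide": [0.322,0.04,-0.121],"gripper": 1},
  {"rot": [-23.17,56.16,-40.8],"slide": [0.322,0.04,-0.121],"gripper": 1},
  {"rot": [-23.17,56.16,-40.8],"slide": [0.322,0.04,-0.121],"gripper": 1},
  {"rot": [-23.17,56.16,-40.8],"slide": [0.322,0.04,-0.121],"gripper": 1},
  {"rot": [-23.17,56.16,-40.8],"slide": [0.322,0.04,-0.121],"gripper": 1},
  {"rot": [-23.17,56.16,-40.8],"slide": [0.322,0.088,-0.121],"gripper": 1},
  {"rot": [-23.17,56.16,-40.8],"slide": [0.322,0.088,-0.121],"gripper": 1},
  {"rot": [-23.17,56.16,-40.8],"slide": [0.322,0.088,-0.121],"gripper": 1},
])

```text
time_s: 1.4
tool_pos: [425.7, 359.2, 106.5]
eef_rot: [0.684, -0.176, 0.609, -0.361]
force: [0.5, 0.6, 0.2]
grip_width: 91.9
```

```bash
python3 - <<'E'
from h import *
T=tool(45); G=np.array([488.1,142.5,31.5])+147*(AH*.9994-Z*.035)
s=manip.state();print(s['time_s'],s['q'].round(2),s['tool_pos'],s['force'])
print('fix',delta(T,G-110*T[:,1]),'grasp',delta(T,G+16*T[:,1]))
i=manip.camera_info('wrist'); im=manip.camera('wrist')[:,:,::-1].copy()
for p in proj(i,[G+18*AH,G-15*AH,[488.1,142.5,32]]): cv2.circle(im,tuple(int(v) for v in p),4,(255,0,255),1)
t=manip.camera('top')[:,:,::-1][230:350,180:340]
cv2.imwrite('pics/w1.png',np.hstack([cv2.resize(im,(480,360)),cv2.resize(t,(320,240)).copy() if 0 else cv2.copyMakeBorder(cv2.resize(t,(320,240)),0,120,0,0,0)]))
E
```

```text
1.4 [ 0.85  0.63  1.36 -0.64  1.62  0.7 ] [425.65682726 359.20211326 106.47482336] [0.51862378 0.62224304 0.24055024]
fix (array([-0.08, -0.07, -0.06]), array([-0.0011,  0.0022, -0.0005])) grasp (array([-0.08, -0.07, -0.06]), array([-0.0009,  0.1282, -0.0007]))
```

View pics/w1.png

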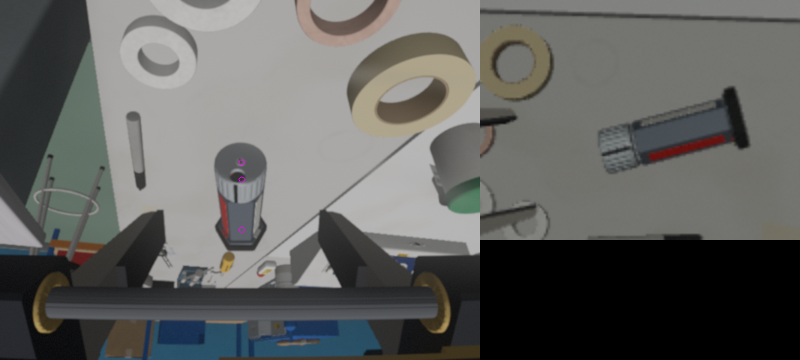

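The wrist view shows the cap centred between the open fingers near (241,165), and the projected axis points fall on it. I'll move in to grasp.

Emit:
apply_moves([
  {"rot": [0,0,0],"slide": [-0.001,0.05,-0.001],"gripper": 1},
  {"rot": [0,0,0],"slide": [-0.001,0.09,-0.001],"gripper": 1},
  {"rot": [0,0,0],"slide": [-0.001,0.115,-0.001],"gripper": 1},
  {"rot": [0,0,0],"slide": [-0.001,0.128,-0.001],"gripper": 1},
  {"rot": [0,0,0],"slide": [-0.001,0.128,-0.001],"gripper": 1},
  {"rot": [0,0,0],"slide": [-0.001,0.128,-0.001],"gripper": -1},
  {"rot": [0,0,0],"slide": [-0.001,0.128,-0.001],"gripper": -1},
  {"rot": [0,0,0],"slide": [-0.001,0.128,-0.001],"gripper": -1},
  {"rot": [0,0,0],"slide": [-0.001,0.128,-0.001],"gripper": -1},
  {"rot": [0,0,0],"slide": [-0.001,0.128,-0.001],"gripper": -1},
  {"rot": [0,0,0],"slide": [-0.001,0.128,-0.001],"gripper": -1},
], force=30)

```text
time_s: 2.88
tool_pos: [449.5, 272.8, 13.9]
eef_rot: [0.684, -0.176, 0.609, -0.361]
force: [0.2, 0.5, 0.6]
grip_width: 51.0
```

```bash
python3 - <<'E'
from h import *
E=np.array([488.4,141.4,0]); s=manip.state(); Rc=R.from_quat(s['eef_rot']).as_matrix(); p=s['tool_pos']-E
print(s['q'].round(2),p, Rc[:,2],S)
for th in (7,14,21,28,35,42,49,56,63,70,77,84,90): print(th,(Rc.T@(R.from_rotvec(S*np.radians(th)).apply(p)-p)/1000).round(4))
E
```

```text
[ 0.73  0.65  1.56 -0.7   1.39  0.75] [-38.90215247 131.40683742  13.88130809] [0.96028122 0.27903164 0.00115139] [0.96029369 0.27899111 0.        ]
7 [ 0.0136 -0.0098  0.    ]
14 [ 0.0284 -0.0179  0.    ]
21 [ 0.044  -0.0242  0.0001]
28 [ 0.0603 -0.0285  0.0001]
35 [ 0.0769 -0.0308  0.0001]
42 [ 0.0937 -0.031   0.0001]
49 [ 1.105e-01 -2.920e-02  1.000e-04]
56 [ 1.268e-01 -2.530e-02  1.000e-04]
63 [ 1.426e-01 -1.950e-02  1.000e-04]
70 [ 1.576e-01 -1.180e-02  1.000e-04]
77 [ 1.715e-01 -2.400e-03  1.000e-04]
84 [1.841e-01 8.700e-03 1.000e-04]
90 [1.938e-01 1.940e-02 1.000e-04]
```

Emit:
apply_moves([
  {"rot": [0,0,7],"slide": [0.0136,-0.0098,0],"gripper": -1},
  {"rot": [0,0,14],"slide": [0.0284,-0.0179,0],"gripper": -1},
  {"rot": [0,0,21],"slide": [0.044,-0.0242,0],"gripper": -1},
  {"rot": [0,0,28],"slide": [0.0603,-0.0285,0],"gripper": -1},
  {"rot": [0,0,35],"slide": [0.0769,-0.0308,0],"gripper": -1},
  {"rot": [0,0,42],"slide": [0.0937,-0.031,0],"gripper": -1},
  {"rot": [0,0,42],"slide": [0.0937,-0.031,0],"gripper": -1},
  {"rot": [0,0,42],"slide": [0.0937,-0.031,0],"gripper": -1},
])

```text
time_s: 3.88
tool_pos: [461.9, 230.6, 102.0]
eef_rot: [0.576, -0.409, 0.439, -0.555]
force: [-0.1, 2.0, 1.7]
grip_width: 51.1
```

```bash
python3 - <<'E'
from h import *
s=manip.state();print(s['q'].round(2),s['tool_pos'],s['force'],s['grip_width'])
t=manip.camera('top')[:,:,::-1][230:350,200:360]; c=manip.camera('scene')[:,:,::-1][170:320,180:340]
cv2.imwrite('pics/m1.png',np.hstack([cv2.resize(t,(400,300)),cv2.resize(c,(400,375))[:300]]))
E=np.array([488.4,141.4,0]); Rc=R.from_quat(s['eef_rot']).as_matrix(); p=s['tool_pos']-E; print(np.linalg.norm(p[1:]), delta(tool(3),s['tool_pos']))
for th in (7,14,21,28,35,42,48): print(th,(Rc.T@(R.from_rotvec(S*np.radians(th)).apply(p)-p)/1000).round(4))
E
```

```text
[ 0.26  0.11  1.84 -0.06  1.19  0.  ] [461.90229567 230.64965637 101.96385023] [-0.11258988  1.97902759  1.68275052] 51.091057967809775
135.50692940548214 (array([-0.06,  0.11, -0.03]), array([ 0.0007, -0.0005,  0.0004]))
7 [ 0.0137 -0.0099  0.    ]
14 [ 0.0284 -0.018   0.    ]
21 [ 0.044  -0.0243  0.    ]
28 [ 0.0603 -0.0287  0.0001]
35 [ 0.077  -0.031   0.0001]
42 [ 0.0939 -0.0313  0.0001]
48 [ 1.083e-01 -2.990e-02  1.000e-04]
```

View pics/m1.png

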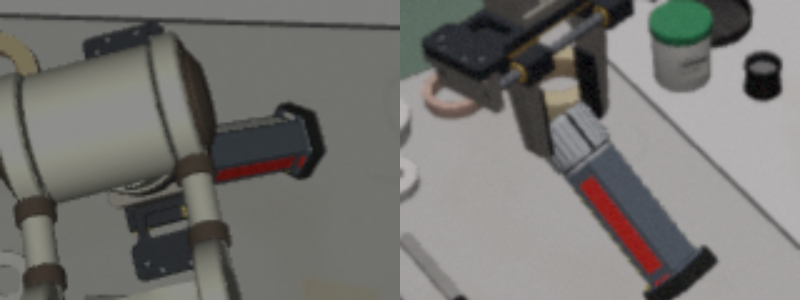

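Both views show the tube tilted to about 40°. The foot is on the bench and the cap is held between the pads. I'll carry on tipping.

Emit:
apply_moves([
  {"rot": [0,0,7],"slide": [0.0137,-0.0099,0],"gripper": -1},
  {"rot": [0,0,14],"slide": [0.0284,-0.018,0],"gripper": -1},
  {"rot": [0,0,21],"slide": [0.044,-0.0243,0],"gripper": -1},
  {"rot": [0,0,28],"slide": [0.0603,-0.0287,0],"gripper": -1},
  {"rot": [0,0,35],"slide": [0.077,-0.031,0],"gripper": -1},
  {"rot": [0,0,42],"slide": [0.0939,-0.0313,0],"gripper": -1},
  {"rot": [0,0,48],"slide": [0.1083,-0.0299,0],"gripper": -1},
  {"rot": [0,0,48],"slide": [0.1083,-0.0299,0],"gripper": -1},
  {"rot": [0,0,48],"slide": [0.1083,-0.0299,0],"gripper": -1},
])

```text
time_s: 5.1
tool_pos: [491.6, 127.9, 137.5]
eef_rot: [-0.36, 0.609, -0.175, 0.685]
force: [0.1, -1.5, 8.8]
grip_width: 51.1
```

```bash
python3 - <<'E'
from h import *
s=manip.state();print(s['q'].round(2),s['tool_pos'],s['force'],s['grip_width'])
t=manip.camera('top')[:,:,::-1][210:360,200:400]; c=manip.camera('scene')[:,:,::-1][150:300,180:380]
cv2.imwrite('pics/m2.png',np.hstack([cv2.resize(t,(400,300)),cv2.resize(c,(400,300))]))
E
```

```text
[-0.4   0.32  1.74  0.58  1.64 -0.81] [491.5556007  127.85157505 137.49696485] [ 0.06577687 -1.50940049  8.82782967] 51.08313727032243
```

View pics/m2.png

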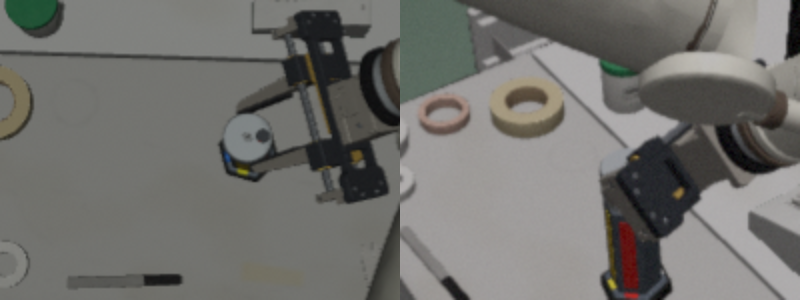

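The tube is nearly upright, the opening is dark at (263,135) and so still closed, and the force is small. I'll let go, let it settle, then back away along the tool axis.

Emit:
apply_moves([
  {"slide": [0,0,0],"rot": [0,0,0],"gripper": -0.1},
  {"slide": [0,0,0],"rot": [0,0,0],"gripper": 0.2},
  {"slide": [0,0,0],"rot": [0,0,0],"gripper": 0.6},
  {"slide": [0,0,0],"rot": [0,0,0],"gripper": 1},
  {"slide": [0,0,0],"rot": [0,0,0],"gripper": 1},
  {"slide": [0,0,0],"rot": [0,0,0],"gripper": 1},
  {"slide": [0,-0.04,0],"rot": [0,0,0],"gripper": 1},
  {"slide": [0,-0.08,0],"rot": [0,0,0],"gripper": 1},
  {"slide": [0,-0.12,0],"rot": [0,0,0],"gripper": 1},
  {"slide": [0,-0.12,0],"rot": [0,0,0],"gripper": 1},
  {"slide": [0,-0.12,0],"rot": [0,0,0],"gripper": 1},
])

```text
time_s: 6.58
tool_pos: [514.5, 46.6, 221.1]
eef_rot: [-0.359, 0.609, -0.175, 0.685]
force: [-0.7, 0.2, -0.6]
grip_width: 91.9
```

```bash
python3 - <<'E'
from h import *
s=manip.state();print(s['q'].round(2),s['tool_pos'],s['force'],s['grip_width'])
t=manip.camera('top')[:,:,::-1]; c=manip.camera('scene')[:,:,::-1]
cv2.imwrite('pics/top3.png',t)
cv2.imwrite('pics/m3.png',np.hstack([cv2.resize(t[260:335,280:355],(400,400),interpolation=cv2.INTER_CUBIC),cv2.resize(c[180:310,225:355],(400,400))]))
E
```

```text
[-0.51  0.31  1.56  0.54  1.84 -0.8 ] [514.46044012  46.61957165 221.08719845] [-0.65869691  0.17122871 -0.55720442] 91.85345758176726
```

View pics/m3.png

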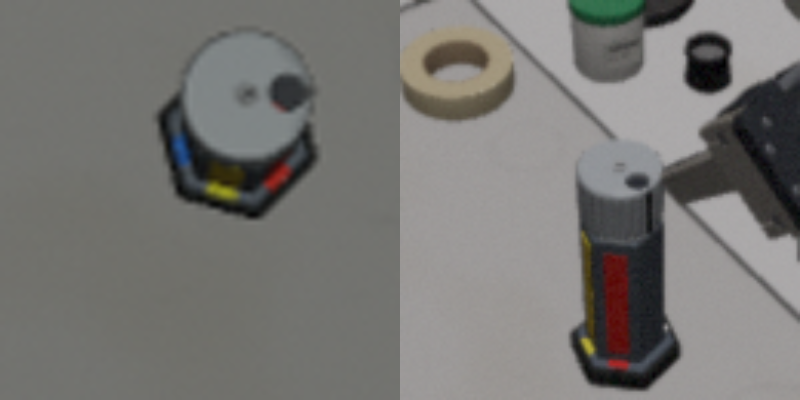

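The dispenser stands on its foot with the cap closed. The opening is at crop (289,92), the cap centre at (247,94), and the red foot mark at (278,178). Next I'll measure the axis, the tube yaw and the opening angle.

```bash
cat >> h.py <<'E'
def azd(v): return np.degrees(np.arctan2(v[1],v[0]))
E
python3 - <<'E'
from h import *
i=manip.camera_info('top'); f=400/75
P=lambda p,z: plane(i,[np.array(p)/f+[280,260]-.5],z)[0]
C=P((247,94),165); O=P((289,92),165); print('C',C.round(1),'R',np.linalg.norm(P((183,94),165)-C),'O',(O-C).round(1),np.linalg.norm(O-C),azd(O-C))
for n,p in dict(red=(278,178),yel=(222,191),blue=(180,152)).items():
    v=P(p,14)-C; print(n,np.linalg.norm(v[:2]),azd(v)%360)
im=cv2.cvtColor(cv2.imread('pics/scene0.png'),cv2.COLOR_BGR2HSV)
T=tool(0); print('above',delta(T,[C[0],C[1],230]))
E
```

```text
C [497.4 110.9 165. ] R 24.716759503070282 O [  1.3 -16.2   0. ] 16.25106639549149 -85.51134079414668
red 25.44034768823938 224.80576374842016
yel 25.293606293244046 165.36732529831684
blue 26.47378166837682 107.48453051132668
above (array([ 8.000e-02,  2.000e-02, -4.518e+01]), array([-0.0529,  0.0403,  0.0018]))
```

Emit:
apply_moves([
  {"rot": [0,0,-10],"slide": [0,-0.01,0],"gripper": 1},
  {"rot": [0,0,-20],"slide": [-0.01,-0.01,0.002],"gripper": 1},
  {"rot": [0,0,-30],"slide": [-0.02,0.0,0.002],"gripper": 1},
  {"rot": [0,0,-40],"slide": [-0.04,0.02,0.002],"gripper": 1},
  {"rot": [0,0,-45.2],"slide": [-0.053,0.04,0.002],"gripper": 1},
  {"rot": [0,0,-45.2],"slide": [-0.053,0.04,0.002],"gripper": 1},
  {"rot": [0,0,-45.2],"slide": [-0.053,0.04,0.002],"gripper": 1},
])

```text
time_s: 7.55
tool_pos: [498.1, 109.7, 230.5]
eef_rot: [0.566, -0.424, 0.425, -0.565]
force: [-1.0, -0.5, 0.6]
grip_width: 92.1
```

```bash
python3 - <<'E'
from h import *
s=manip.state();print(s['q'].round(2),s['tool_pos'],s['force'])
i=manip.camera_info('wrist'); w=manip.camera('wrist')[:,:,::-1]; cv2.imwrite('pics/w4.png',w)
print(proj(i,[[497.4,110.9,165]]),delta(tool(0),[497.4,110.9,131]))
E
```

```text
[-0.02 -0.04  1.73 -0.    1.45 -0.3 ] [498.09865613 109.71934636 230.48394127] [-0.98929859 -0.50308007  0.6372903 ]
[[322.75510382 244.27562385]] (array([ 0.02, -0.04,  0.09]), array([-0.0023,  0.0996, -0.0005]))
```

View pics/w4.png

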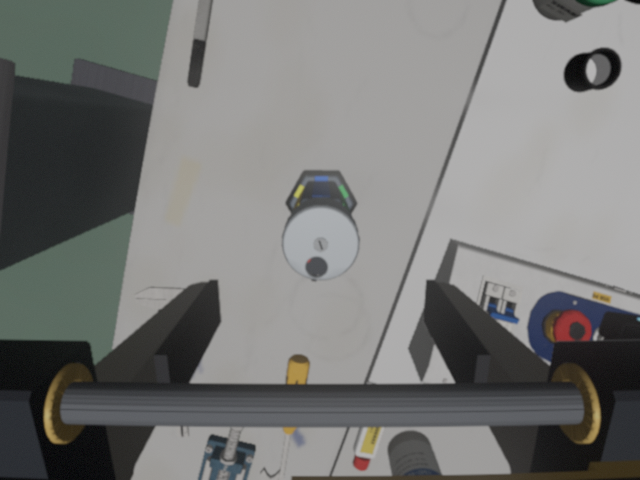

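The wrist view shows the cap centre at (321,242), the opening at (317,267) and the blue foot mark at (321,179), between yellow and green.

```bash
cat >> h.py <<'E'
def measure(i,w,C=(497.4,110.9)):
    "azimuths of opening and foot marks from a wrist picture (BGR)"
    hsv=cv2.cvtColor(w,cv2.COLOR_BGR2HSV); c=proj(i,[[C[0],C[1],165]])[0]
    g=cv2.medianBlur(cv2.cvtColor(w,cv2.COLOR_BGR2GRAY),3)
    x0,y0=(c-60).astype(int); sub=g[y0:y0+120,x0:x0+120]
    h=cv2.HoughCircles(sub,cv2.HOUGH_GRADIENT,1.5,200,param1=100,param2=15,minRadius=33,maxRadius=45)[0][0]
    cc=h[:2]+[x0,y0]; yy,xx=np.mgrid[:480,:640]; r=np.hypot(xx-cc[0],yy-cc[1])
    C3=plane(i,[cc],165)[0]
    m=((g<120)|(hsv[...,1]>90))&(r>8)&(r<0.93*h[2])
    n,l,st,ct=cv2.connectedComponentsWithStats(m.astype(np.uint8)); k=1+np.argmax(st[1:,4])
    O=plane(i,[ct[k]],165)[0]
    print('cap',cc,h[2],C3.round(1),'opening',ct[k].round(1),st[k,4],'r',np.linalg.norm(O-C3).round(1),'az',azd(O-C3).round(1)%360)
    mm=(l==k); print(' opening mean hsv',hsv[mm].mean(0).round())
    return C3,O
E
python3 - <<'E'
from h import *
i=manip.camera_info('wrist'); w=cv2.imread('pics/w4.png'); C,O=measure(i,w)
hsv=cv2.cvtColor(w,cv2.COLOR_BGR2HSV)
for n,(a,b),off in(('yel',(20,35),60),('blue',(100,125),120),('green',(40,85),180)):
    m=np.zeros((480,640),bool); m[168:215,280:365]=True
    m&=(hsv[...,0]>=a)&(hsv[...,0]<=b)&(hsv[...,1]>130)&(hsv[...,2]>60)
    if m.sum(): 
        y,x=np.nonzero(m); q=plane(i,[[x.mean(),y.mean()]],14)[0]; v=q-C; print(n,m.sum(),x.mean(),y.mean(),np.linalg.norm(v[:2]),azd(v)%360,'->red az',(azd(v)+off-60+60*0)%360)
E
```

```text
cap [319.75 242.25] 35.85 [495.6 110.9 165. ] opening [316.2 266.3] 330 r 16.6 az 277.9
 opening mean hsv [113.  16.  88.]
```

Emit:
apply_moves([
  {"rot": [0,0,0],"slide": [-0.002,0.05,-0.001],"gripper": 1},
  {"rot": [0,0,0],"slide": [-0.002,0.085,-0.001],"gripper": 1},
  {"rot": [0,0,0],"slide": [-0.002,0.099,-0.001],"gripper": 1},
  {"rot": [0,0,0],"slide": [-0.002,0.099,-0.001],"gripper": 1},
  {"rot": [0,0,0],"slide": [-0.002,0.099,-0.001],"gripper": -1},
  {"rot": [0,0,0],"slide": [-0.002,0.099,-0.001],"gripper": -1},
  {"rot": [0,0,0],"slide": [-0.002,0.099,-0.001],"gripper": -1},
  {"rot": [0,0,0],"slide": [-0.002,0.099,-0.001],"gripper": -1},
  {"rot": [0,0,0],"slide": [-0.002,0.099,-0.001],"gripper": -1},
  {"rot": [0,0,0],"slide": [-0.002,0.099,-0.001],"gripper": -1},
], force=15)

```text
time_s: 8.85
tool_pos: [497.3, 111.0, 132.6]
eef_rot: [0.566, -0.424, 0.425, -0.565]
force: [-1.1, -0.8, 2.3]
grip_width: 51.6
```

Emit:
apply_moves([
  {"rot": [0,5,0],"slide": [0,0,0],"gripper": -1},
  {"rot": [0,10,0],"slide": [0,0,0],"gripper": -1},
  {"rot": [0,15,0],"slide": [0,0,0],"gripper": -1},
  {"rot": [0,20,0],"slide": [0,0,0],"gripper": -1},
  {"rot": [0,25,0],"slide": [0,0,0],"gripper": -1},
  {"rot": [0,30,0],"slide": [0,0,0],"gripper": -1},
  {"rot": [0,35,0],"slide": [0,0,0],"gripper": -1},
  {"rot": [0,40,0],"slide": [0,0,0],"gripper": -1},
  {"rot": [0,45,0],"slide": [0,0,0],"gripper": -1},
  {"rot": [0,50,0],"slide": [0,0,0],"gripper": -1},
  {"rot": [0,50,0],"slide": [0,0,0],"gripper": -1},
  {"rot": [0,50,0],"slide": [0,0,0],"gripper": -1},
])

```text
time_s: 10.35
tool_pos: [497.4, 111.1, 132.6]
eef_rot: [0.333, -0.623, 0.624, -0.334]
force: [-1.2, -0.0, 4.0]
grip_width: 51.6
```

Emit:
apply_moves([
  {"rot": [0,0,0],"slide": [0,0,0],"gripper": 0.3},
  {"rot": [0,0,0],"slide": [0,0,0],"gripper": 1},
  {"rot": [0,0,0],"slide": [0,0,0],"gripper": 1},
  {"rot": [0,0,0],"slide": [0,0,0],"gripper": 1},
  {"rot": [0,0,0],"slide": [0,-0.03,0],"gripper": 1},
  {"rot": [0,0,0],"slide": [0,-0.07,0],"gripper": 1},
  {"rot": [0,0,0],"slide": [0,-0.1,0],"gripper": 1},
  {"rot": [0,0,0],"slide": [0,-0.1,0],"gripper": 1},
  {"rot": [0,0,0],"slide": [0,-0.1,0],"gripper": 1},
])

```text
time_s: 11.48
tool_pos: [496.5, 111.3, 231.0]
eef_rot: [0.333, -0.623, 0.624, -0.333]
force: [0.5, -0.3, -0.8]
grip_width: 91.7
```

```bash
python3 - <<'E'
from h import *
s=manip.state();print(s['q'].round(2),s['tool_pos'],s['force'])
i=manip.camera_info('wrist'); w=manip.camera('wrist')[:,:,::-1].copy(); cv2.imwrite('pics/w5.png',w)
measure(i,w)
c=proj(i,[[497,110.9,165]])[0].astype(int); print(c)
x0,y0=c[0]-65,c[1]-90
cv2.imwrite('pics/w5c.png',cv2.resize(w[y0:y0+130,x0:x0+130],(600,600),interpolation=cv2.INTER_CUBIC)); print(x0,y0)
E
```

```text
[-0.02 -0.04  1.73 -0.    1.45  0.57] [496.54571626 111.28365642 231.03067436] [ 0.49160701 -0.2705612  -0.82286256]
cap [320.75 244.75] 35.7 [496.1 111.9 165. ] opening [317.7 268.8] 288 r 16.6 az 229.2
 opening mean hsv [ 29. 101. 138.]
[322 245]
257 155
```

View pics/w5c.png

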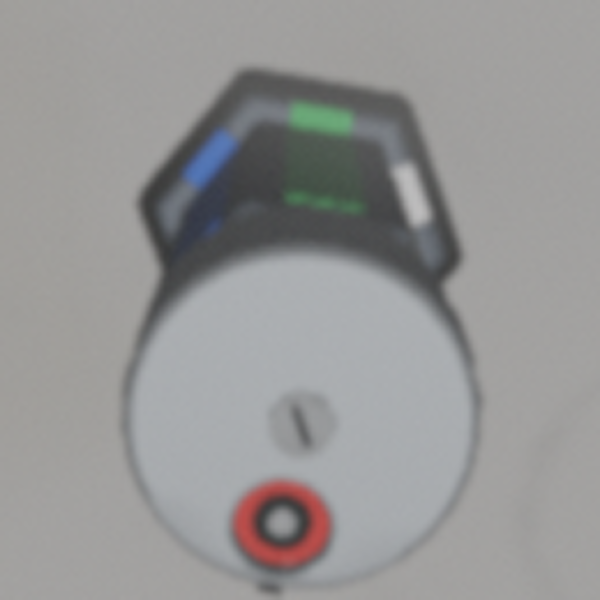

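The crop shows the red-rimmed opening centred at about (283,524) with the bore ring at about (284,521), so they are concentric to well under 1 mm. The gripper is open and clear above the cap, so I'll hand in.

```bash
python3 - <<'E'
from h import *
t=manip.camera('scene').astype(int); a=cv2.imread('pics/scene0.png')[:,:,::-1].astype(int)
for n,(x,y,r) in dict(tape=(243,204,20),tub=(291,187,15),bottle=(469,315,20),driver=(390,362,25)).items():
    print(n,np.abs(t-a)[y-r:y+r,x-r:x+r].mean().round(1))
print(manip.close_job())
E
```

```text
tape 8.4
tub 4.2
bottle 4.7
driver 5.0
the job is handed in; nothing more can be done
None
```

The dispenser now stands upright on its foot with the cap's opening over the red compartment, and I've handed the job in. I gripped the cap, tipped the tube up about the foot edge with the gripper leaning along, let it settle, then turned the cap 50° clockwise and backed off upwards. It took about 11.6 s of robot time.

**Last checks**
- **Opening:** in the last wrist picture the red bore sits concentric in the opening, to well under 1 mm.
- **Robot clear:** the gripper is open and about 65 mm above the cap, with no real contact force.
- **Upright:** I judged this from pictures only. The measured axis position matched the one predicted for an upright tube to within about 1–2 mm.
- **Bystanders:** the tub, bottle and screwdriver look unchanged between the first and last scene pictures. The tape area differs a little more (8.4 against 4–5). I put that down to shadow or the arm, but I didn't look at it again.

**Readings that disagreed or failed**
- **Opening angle before the turn:** the top camera gave 274.5° and the wrist camera 277.9°. I used 276°.
- **Opening angle after the turn:** the wrist reading was 229.2° against an expected 226°. That is about 0.9 mm at the opening, inside the 2.5 mm tolerance.
- **Foot marks:** my colour check of the foot marks in the wrist picture found nothing. The tube's yaw came from the top picture instead.

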